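# Pack the stamping kit into the bookshop's desk caddy

### The job

Pack the stamping kit into the desk caddy: lay the square-headed hand stamp flat in the long bin, carrying it level all the way, put the tape roll with the wide hole flat over the spindle, and lay the ink tin flat in the other short bin with the block stamp standing upright on the middle of its lid, knob up. Set each thing down gently without dropping it, and leave the narrow-holed label roll, the magnifying glass and the mug where they are.

Things in the scene. Friction and masses are not known exactly. Their poses are not given: they have to be found in the camera images.
- trough: The long bin, empty, 176 mm long outside (168 inside), for the hand stamp. Grey plastic, fixed in a wooden caddy; bins swap places. Origin: centre of its underside, 6 mm above the desk; x along its length, z up. 84 mm wide (76 inside), rim 30 mm above the origin, floor and walls 4 mm thick.
- short_bin: The short bin without a spindle, empty, 138 mm long outside (130 inside), for the ink tin and the block stamp. Grey plastic, fixed in a wooden caddy; bins swap places. Origin: centre of its underside, 6 mm above the desk; x along its length, z up. 84 mm wide (76 inside), rim 30 mm above the origin, floor and walls 4 mm thick.
- spindle_bin: The short bin with an upright wooden spindle in its middle, 138 mm long outside (130 inside); the spindle is 14 mm in diameter and ends 28 mm above the origin. For the tape roll. Grey plastic, fixed in a wooden caddy; bins swap places. Origin: centre of its underside, 6 mm above the desk; x along its length, z up. 84 mm wide (76 inside), rim 30 mm above the origin, floor and walls 4 mm thick.
- long_stamp_mid (a point): Hand stamp lying level, 140 mm long, 0.2 kg: heavy square steel head (30 mm cube) at its +x end, round wooden handle 18 mm in diameter from x = -55 to +40 mm, square wooden butt (15 mm long, 30 x 30) at its -x end. Point: half-way along, on the handle axis, 15 mm above its underside; x points to the head, z up. Head-heavy: it balances 20 mm from this point towards the head.
- ink_tin_mid (a point): Flat rectangular ink-pad tin, dark metal with a bright plain lid, closed for good: 52 mm along its x, 66 mm along its y, 18 mm high. The point is its centre, 9 mm above its underside. About 0.09 kg.
- block_stamp_mid (a point): Block stamp: a rectangular wooden block, 44 mm along its x, 56 mm along its y, 16 mm high with a rubber face underneath, and on top a round dark wooden knob 26 mm in diameter and 24 mm high (40 mm over all). The point is on the knob's axis, 20 mm above the underside. About 0.06 kg.
- tape_roll_mid (a point): Tape roll lying flat: a ring 60 mm outside diameter with a wide hole of 38 mm, 22 mm high. The point is its centre, 11 mm above its underside. About 0.05 kg.
- label_roll_mid (a point): Look-alike to leave alone: a roll of the same 60 mm outside diameter and 22 mm height but with a narrow hole of 16 mm. The point is its centre, 11 mm above its underside. Loose.
- magnifier_mid (a point): Look-alike to leave alone: a magnifying glass with a like wooden handle, 145 mm long, with a flat round lens (56 mm across, 14 mm high) at its +x end in place of the square head. The point is on the handle's axis, 9 mm above the desk and 42 mm from the lens centre. Loose.
- mug: Bystander: small white mug, 64 mm across, 62 mm high, handle at its +y side; the origin is the centre of its underside. Loose.
Mind the look-alikes: they are no part of the job. Of the things that look like the part that bears block_stamp_mid, the largest one is meant. What is shaped like the part that bears long_stamp_mid but black is not meant.

How it is judged:
At the end, for the whole second after the job is handed in: Hand stamp level on the long bin's floor, centre within 30 mm of its middle; tape roll flat on its bin's floor over the spindle; ink tin flat on the other short bin's floor; block stamp upright on its lid within 15 mm of centre; all at rest; label roll, magnifier, mug within 30 mm of their starts (x of long_stamp_mid in the frame of trough between -0.03 and 0.03 m and y of long_stamp_mid in the frame of trough between -0.03 and 0.03 m and z of long_stamp_mid in the frame of trough between 0.014 and 0.024 m and angle between long_stamp_mid's own x axis and vertical between 1.45 and 1.69 rad and x of ink_tin_mid in the frame of short_bin between -0.045 and 0.045 m and y of ink_tin_mid in the frame of short_bin between -0.02 and 0.02 m and z of ink_tin_mid in the frame of short_bin between 0.009 and 0.017 m and angle between each of ink_tin_mid, block_stamp_mid, tape_roll_mid's own z axis and vertical below 0.1 rad and z of block_stamp_mid in the frame of ink_tin_mid between 0.025 and 0.033 m and horizontal distance between block_stamp_mid and ink_tin_mid below 0.015 m and x of tape_roll_mid in the frame of spindle_bin between -0.018 and 0.018 m and y of tape_roll_mid in the frame of spindle_bin between -0.018 and 0.018 m and z of tape_roll_mid in the frame of spindle_bin between 0.011 and 0.019 m and linear speed of each of long_stamp, ink_tin, block_stamp, tape_roll below 0.02 m/s and distance of each of magnifier_mid, label_roll_mid, mug from where it was at the start of the episode below 0.03 m); the robot touches nothing.
It fails at once if the hand stamp is tipped more than about 25 degrees from level (angle between long_stamp_mid's own x axis and vertical below 1.13 rad or angle between long_stamp_mid's own x axis and vertical above 2.01 rad).
It fails at once if a thing of the kit is dropped (falls free for more than about 2 cm) ((contact force between the fingers and long_stamp below 0.05 N and linear speed of long_stamp above 0.65 m/s) or (contact force between the fingers and ink_tin below 0.05 N and linear speed of ink_tin above 0.65 m/s) or (contact force between the fingers and block_stamp below 0.05 N and linear speed of block_stamp above 0.65 m/s) or (contact force between the fingers and tape_roll below 0.05 N and linear speed of tape_roll above 0.65 m/s)).
It fails at once if the label roll, the magnifier or the mug is moved by more than 3 cm (distance of any of magnifier_mid, label_roll_mid, mug from where it was at the start of the episode above 0.03 m).
It also fails if it takes over 118 s, if anything falls off the work surface, if the arm or the gripper's body presses on something with over 40 N, if the wrist force passes 120 N, or if a joint passes its speed limit or range.

### The arm

A 7-joint arm with a two-finger parallel gripper is mounted at the origin on the work surface. World frame = base frame: x ahead of the robot, y to its left, z up, the work surface at z = 0. Lengths are in m, angles in rad, forces in N, time in s.
With the tool pointing down it reaches from about 0.4 to 0.85 m from the base axis. Payload 10.4 kg.
Tool frame: the origin (TCP) lies at the very end of the fingers, on their centre line; the grasp point (between the pads) lies 19 mm behind it; z points along the fingers, y is the line along which they close (so a half turn about z gives the same grasp; the last joint's range is limited). The gripper opens to 87 mm and grips with 3 to 60 N. Pads are 19 mm wide; open, the fingers measure 117 mm over their backs; the gripper's body (75 mm by 190 mm) begins 51 mm behind the grasp point.
Start: joints at [1.161, 0.332, -0.065, 1.46, 0.022, 1.35, -0.088], TCP at [0.236, -0.579, 0.223] pointing down, gripper open.
Joint ranges: [-2.6, 2.6], [-0.5, 2.12], [-1.47, 1.34], [0.16, 2.42], [-1.27, 4.41], [0.06, 2.06], [-2.6, 2.6]. Speed limits (rad/s): [2.22, 2.22, 2.79, 2.79, 3.14, 3.14, 3.14].

### API

Orientations are given as a unit quaternion [x, y, z, w].
In Python, from bench import * gives the robot as it stands.
- The arm moves only by the tool step_arm, never from a script. Its arguments are lists of equal length, an entry for each row: "delta_pos": the shift along the world's x, y, z in units of 25 mm (1.0 is 25 mm), a list of three; "turn": the turn about the world's z in units of 0.12 rad (1.0 is 0.12 rad). In form: {"delta_pos": [[tx, ty, tz], ...], "turn": [turn, ...]}. A call has 1 to 12 rows; each row shifts and turns the commanded pose from where the row before left it; what a row does not reach is not made up. A row lasts 1/10 s, in which the tool goes at most 50 mm and 8.59 degrees, less where a joint would pass 70% of its speed; a pose out of reach is approached as far as the arm can. A call with a number of a shift or a turn outside -1 to 1 is refused whole. A call with a gripper value outside its range is refused whole. "grip" is the closure, from 0 (fully open) to 1 (shut), set as the call begins (left out, the last holds). The fingers move at their own pace and stop on an object; "newtons" is the grip in N (left out, the last holds). Time passes only in rows, so rows that do not move let the fingers close. It gives the time, the measured TCP pose, the force, the opening and the grip force at its end, in the units of the state.
- read_state(): the state, without advancing time (a new reading comes with each control period).
- camera(name): name is "scene" or "side" or "wrist"; returns a dict with "image" (384x512x3 uint8, red, green, blue), "z_map" (384x512 float32, m along the optical axis (not along the pixel's ray), 0 where there is no reading), "mtx" (3x3 intrinsics, pixels), "view" (4x4, takes a point from world to camera coordinates). Camera axes: x right, y up, looking along -z (the intrinsics and any distortion apply to the point x, -y, -z); pixel columns grow to the right and rows downward; lengths in m; the calibration is good to about 2 mm. A picture is of the moment at which its call begins.
- close_job(): hands the job in; it is judged then, once.
The state is a dict: "time": time; "joint_positions": joint angles; "joint_vel": joint speeds; "joint_torque": joint torques, N m; "ee_pos": TCP position; "eef_rot": TCP orientation; "ft_force": force on the tool from outside, world axes, zero at the start; "torque": the same for the moment, N m; "width": finger opening in m; "grip_force": force on a finger pad.
Only numpy, scipy, OpenCV 4.12 (cv2) and the standard library are available. Lean on these libraries where they do the work, as an engineer would, in place of code of your own. Each camera call takes 0.05 s, during which the arm holds its last target. There are 200 camera calls.

## Working session

There is one attempt and no reset: what is moved stays moved. The work goes in short steps, Python scripts to look and compute and a tool call to move; the robot and the scene stay as the last step left them, time stands still between calls to the robot, and variables do not carry over. Pictures are saved under pics/ and viewed, at most 14 in all, crops included, and the job is handed in when it is done.

Besides the shell and the picture viewer there is one more tool, called as a command line: name --pt "numbers of a row" for each row, then --argument value for the rest. step_arm: Moves the arm, as the interface text tells. Shifts and turns lie within -1 to 1; 1 stands for 25 mm of shift or 0.12 rad of turn. Its arguments: {"type":"object","properties":{"delta_pos":{"type":"array"},"turn":{"type":"array"},"grip":{"type":"number"},"newtons":{"type":"number"}},"required":["delta_pos","turn"]}

```bash
mkdir -p pics; cat > h.py <<'E'
from bench import *
import numpy as np, cv2, pickle
def grab(n,save=None):
    c=camera(n); pickle.dump(c,open(f'{n}.pkl','wb'))
    if save: cv2.imwrite('pics/'+save,c['image'][:,:,::-1])
    return c
def load(n): return pickle.load(open(f'{n}.pkl','rb'))
def cloud(c):
    z=c['z_map'];K=c['mtx'];v,u=np.indices(z.shape)
    P=np.stack([(u-K[0,2])/K[0,0]*z,-(v-K[1,2])/K[1,1]*z,-z,np.ones_like(z)],-1)
    W=P@np.linalg.inv(c['view']).T
    W=W[...,:3]; W[z<=0]=np.nan; return W
E
python3 - <<'E'
from h import *
a=grab('scene');b=grab('side')
im=np.hstack([a['image'],b['image']])
cv2.imwrite('pics/a.png',a['image'][:,:,::-1]);cv2.imwrite('pics/b.png',b['image'][:,:,::-1])
s=read_state();print(s['time'],s['ee_pos'],s['eef_rot'],s['width'])
for c in(a,b): print(np.linalg.inv(c['view'])[:3,3],c['mtx'][0,0])
E
```

```text
0.1 [ 0.23563628 -0.5785023   0.22182613] [ 9.81353135e-01  1.92212393e-01 -1.61532681e-04 -6.27432172e-04] 0.0871721064574139
[1.35801819 0.57747276 0.99564898] 446.7120315777946
[ 0.35697271 -0.64090096  0.76824841] 369.16297924292064
```

View pics/a.png

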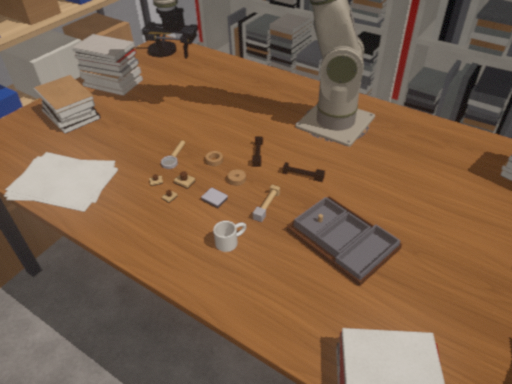

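View pics/b.png

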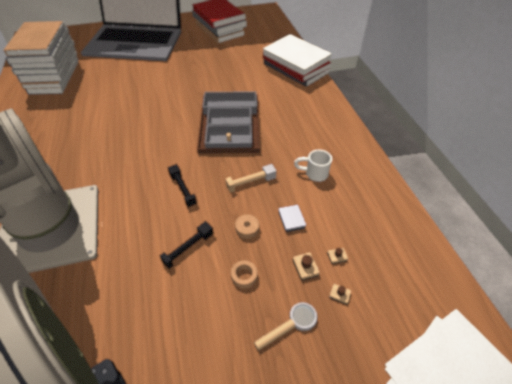

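Candidates, by side-image pixel:
- **Block stamps:** (306,265), the largest, plus (338,256) and (340,293).
- **Stamp-like things:** wooden (250,178), black (182,185), black (187,245), and the magnifier (290,325).
- **Rolls:** (247,227) has a narrow hole and (244,275) a wide hole.
- **Tin:** (292,218).

I'll check these in a crop and measure positions.

```bash
python3 - <<'E'
from h import *
b=load('side');im=b['image'][80:365,140:390,::-1]
im=cv2.resize(im,None,fx=2.1,fy=2.1,interpolation=cv2.INTER_CUBIC);cv2.imwrite('pics/c.png',im)
W=cloud(b)
m=(W[...,2]>.005)&(W[...,2]<.09)
n,l,st,ce=cv2.connectedComponentsWithStats(m.astype(np.uint8))
for i in range(1,n):
    if st[i,4]<60: continue
    P=W[l==i]; zt=np.percentile(P[:,2],95)
    r=cv2.minAreaRect((P[:,:2]*1000).astype(np.float32))
    T=P[P[:,2]>zt-.005]
    print(ce[i].round(),st[i,4],'zmax',zt.round(3),'rect',np.round(r[0]),np.round(r[1]),round(r[2]),'top',T.mean(0).round(3))
E
```

```text
[117.  27.] 5198 zmax 0.078 rect [  79. 1082.] [382. 910.] 47 top [0.304 1.026 0.081]
[220.  24.] 1042 zmax 0.089 rect [621. 927.] [155. 222.] 18 top [0.607 0.897 0.088]
[489.  15.] 1135 zmax 0.083 rect [1771.  712.] [423.  23.] 89 top [1.772 0.645 0.084]
[298.  59.] 2174 zmax 0.074 rect [842. 549.] [161. 223.] 28 top [0.841 0.543 0.072]
[49. 75.] 1415 zmax 0.087 rect [ -9. 682.] [256. 127.] 44 top [-0.03   0.654  0.086]
[229. 121.] 3358 zmax 0.035 rect [526. 285.] [274. 188.] 76 top [0.525 0.283 0.034]
[316. 164.] 712 zmax 0.061 rect [713.  22.] [68. 91.] 42 top [0.72  0.011 0.059]
[182. 184.] 406 zmax 0.03 rect [343.  50.] [ 30. 141.] 14 top [0.34  0.057 0.029]
[252. 177.] 451 zmax 0.03 rect [531.  28.] [140.  33.] 9 top [0.543 0.028 0.029]
[ 60. 234.] 4512 zmax 0.08 rect [ 2. -0.] [233. 233.] 0 top [ 0.026 -0.05   0.082]
[292. 218.] 500 zmax 0.019 rect [ 597. -128.] [67. 53.] 88 top [ 0.597 -0.129  0.017]
[247. 225.] 440 zmax 0.023 rect [ 482. -125.] [60. 57.] 76 top [ 0.481 -0.126  0.021]
[188. 243.] 617 zmax 0.03 rect [ 331. -142.] [140.  32.] 31 top [ 0.34  -0.137  0.029]
[338. 255.] 218 zmax 0.028 rect [ 667. -256.] [33. 40.] 86 top [ 0.667 -0.257  0.027]
[306. 265.] 468 zmax 0.04 rect [ 585. -265.] [44. 57.] 3 top [ 0.584 -0.266  0.039]
[244. 273.] 421 zmax 0.023 rect [ 442. -251.] [58. 59.] 3 top [ 0.442 -0.251  0.021]
[340. 293.] 268 zmax 0.028 rect [ 635. -347.] [32. 39.] 51 top [ 0.634 -0.347  0.027]
[291. 323.] 975 zmax 0.018 rect [ 500. -394.] [145.  54.] 26 top [ 0.484 -0.391  0.016]
```

View pics/c.png

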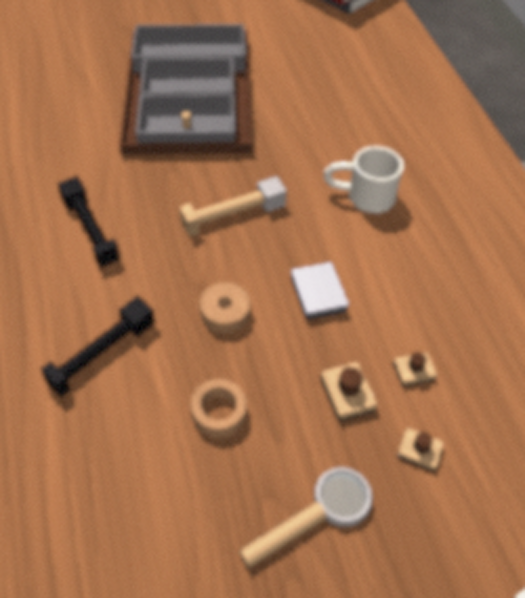

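The crop confirms the choices: wooden square-headed stamp, upper roll narrow (label), lower roll wide (tape), largest block stamp, plain tin. Next I'll measure the caddy bins.

```bash
python3 - <<'E'
from h import *
W=np.concatenate([cloud(load(n)).reshape(-1,3) for n in('side','scene')])
c0=np.array([.526,.285])
m=(np.abs(W[:,:2]-c0).max(1)<.19)&(W[:,2]>.028)&(W[:,2]<.042);P=W[m]
r=cv2.minAreaRect((P[:,:2]*1000).astype(np.float32));print(r,len(P))
for n in('side','scene'):
    Q=cloud(load(n)).reshape(-1,3);Q=Q[(np.abs(Q[:,:2]-c0).max(1)<.19)&(Q[:,2]>.006)&(Q[:,2]<.05)]
    print(n,cv2.minAreaRect((Q[:,:2]*1000).astype(np.float32)), np.percentile(Q[:,2],[1,99]))
# raster height map, aligned to rect
a=np.deg2rad(r[2]-90 if r[2]>45 else r[2]);print(np.rad2deg(a))
R=np.array([[np.cos(a),-np.sin(a)],[np.sin(a),np.cos(a)]])
Q=W[(np.abs(W[:,:2]-c0).max(1)<.19)&(W[:,2]>-.01)&(W[:,2]<.06)]
L=(Q[:,:2]-np.array(r[0])/1000)@R
H=np.zeros((110,160));S=2
for (x,y),z in zip(L,Q[:,2]):
    i=int((-y*1000+160)/S);j=int((x*1000+110)/S)
    if 0<=i<160 and 0<=j<110: H[j,i]=max(H[j,i],z)
H=H.T
cv2.imwrite('pics/d.png',cv2.resize(np.clip(H/.04*255,0,255).astype(np.uint8),None,fx=3,fy=3,interpolation=0))
E
```

```text
((495.2574157714844, 242.39195251464844), (392.31903076171875, 196.89984130859375), 67.35999298095703) 1954
side ((491.1300964355469, 246.19332885742188), (365.83428955078125, 237.84938049316406), 76.21019744873047) [0.00620881 0.03677327]
scene ((525.3526611328125, 283.45635986328125), (377.2998046875, 377.399658203125), 89.91448974609375) [0.00638503 0.03960271]
-22.64000701904297
```

View pics/d.png

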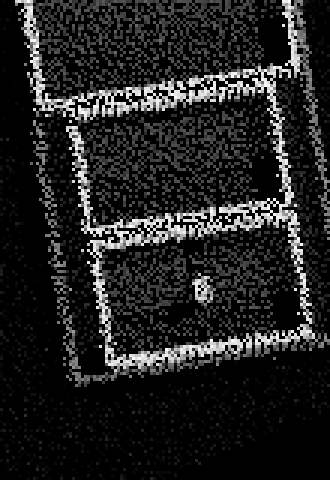

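```bash
python3 - <<'E'
from h import *
W=np.concatenate([cloud(load(n)).reshape(-1,3) for n in('side','scene')])
c0=np.array([.526,.285]);a=np.deg2rad(-14)
R=np.array([[np.cos(a),-np.sin(a)],[np.sin(a),np.cos(a)]])
Q=W[(W[:,2]>.0)&(W[:,2]<.06)];L=np.c_[(Q[:,:2]-c0)@R,Q[:,2]]
L=L[(abs(L[:,0])<.1)&(abs(L[:,1])<.15)]
H=np.zeros((280,200))
for x,y,z in L:
    i=int(139-y*1000);j=int(x*1000+100)
    if 0<=i<280 and 0<=j<200: H[i,j]=max(H[i,j],z)
G=cv2.dilate(np.clip(H/.04*255,0,255).astype(np.uint8),np.ones((2,2)))
cv2.imwrite('pics/e.png',cv2.resize(G,None,fx=2.1,fy=2.1,interpolation=0))
for sgn,ax in((1,0),):
  pass
T=L[L[:,2]>.031]
# edges: y histogram & x histogram of rim points
hy,e=np.histogram(T[:,1]*1000,np.arange(-142,143,3));print('y',[(int(k),int(h)) for k,h in zip(e,hy) if h>40])
for lo,hi in((-.12,-.07),(-.03,.02),(.06,.11)):
  U=T[(T[:,1]>lo)&(T[:,1]<hi)]
  hx,e=np.histogram(U[:,0]*1000,np.arange(-99,100,3));print(lo,[(int(k),int(h)) for k,h in zip(e,hx) if h>8])
S=L[(L[:,2]>.028)&(abs(L[:,0])<.04)&(L[:,1]>-.12)&(L[:,1]<-.065)];print('spindle',np.median(S,0),S.min(0),S.max(0),len(S))
E
```

```text
y [(-127, 80), (-124, 65), (-49, 57), (-46, 58), (-43, 61), (-40, 56), (-37, 70), (41, 71), (44, 83), (47, 45), (50, 70), (53, 55), (128, 63), (131, 108)]
-0.12 [(-69, 30), (-66, 16), (63, 15), (66, 30)]
-0.03 [(-72, 12), (-69, 24), (-66, 11), (63, 18), (66, 22)]
0.06 [(-90, 20), (-87, 26), (81, 18), (84, 26)]
spindle [-3.38611658e-05 -8.41504256e-02  3.31478129e-02] [-0.00522574 -0.09206379  0.02800134] [ 0.00550059 -0.07596676  0.03811171] 33
```

View pics/e.png

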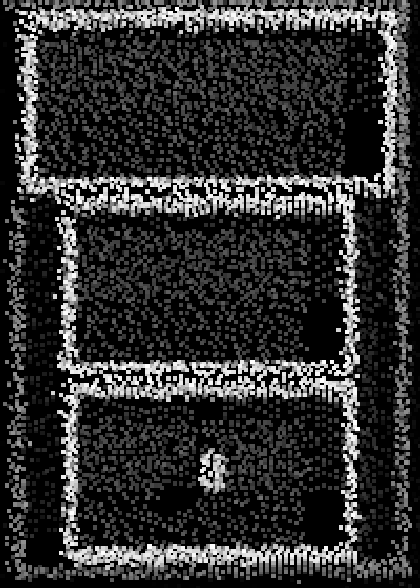

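The map shows long bin at the far end, plain short bin in the middle, and spindle bin nearest the kit. Setting out for the tin.

step_arm --pt "0.8 1 0" --pt "0.8 1 0" --pt "0.8 1 0" --pt "0.8 1 0" --pt "0.8 1 0" --pt "0.8 1 0" --pt "0.8 1 0" --pt "0.8 1 0" --pt "0.8 1 0" --pt "0.8 1 0" --pt "0.8 1 0" --pt "0.8 1 0" --turn '[-0.3,-0.3,-0.3,-0.3,-0.3,-0.3,-0.3,-0.3,-0.3,-0.3,-0.3,-0.3]' --grip 0 --newtons 20

```text
time: 1.3
ee_pos: [0.4762, -0.2777, 0.2223]
eef_rot: [1.0, -0.023, -0.0, -0.0]
ft_force: [0.3, -1.6, -1.2]
width: 0.0867
grip_force: 0.0
```

step_arm --pt "0.8 1 -0.3" --pt "0.8 1 -0.3" --pt "0.8 1 -0.4" --pt "0.8 1 -0.4" --pt "0.8 1 -0.4" --pt "0.84 1 -0.4" --pt "0 0 0" --pt "0 0 0" --turn '[0,0,0,0,0,0,0,0]'

```text
time: 2.1
ee_pos: [0.5966, -0.1282, 0.1668]
eef_rot: [1.0, -0.022, -0.001, -0.0]
ft_force: [0.3, -0.8, 1.0]
width: 0.0872
grip_force: 0.0
```

```bash
python3 - <<'E'
from h import *
s=read_state();print(s['time'],s['ee_pos'],s['eef_rot'],s['ft_force'])
q=s['eef_rot'];print('closing deg',2*np.degrees(np.arctan2(q[1],q[0]))-90)
c=grab('wrist','w1.png');W=cloud(c)
m=(W[...,2]>.006)&(W[...,2]<.05)&(abs(W[...,0]-.597)<.08)&(abs(W[...,1]+.128)<.08)
print(cv2.minAreaRect((W[m][:,:2]*1000).astype(np.float32)),np.percentile(W[m][:,2],95))
E
```

```text
2.1 [ 0.5965849  -0.1281563   0.16678596] [ 9.99761715e-01 -2.18160992e-02 -7.36547369e-04 -1.69914024e-04] [ 0.28073476 -0.79315218  1.04900573]
closing deg -92.5001398762292
((598.207763671875, -128.3944091796875), (66.03944396972656, 52.21358871459961), 88.39129638671875) 0.01947558989180897
```

step_arm --pt "0.05 0 -1" --pt "0 0 -1" --pt "0 0 -1" --pt "0 0 -1" --pt "0 0 -1" --pt "0 0 -0.8" --pt "0 0 -0.5" --pt "0 0 -0.2" --pt "0 0 0" --turn '[0.13,0,0,0,0,0,0,0,0]'

```text
time: 3.05
ee_pos: [0.5979, -0.1295, 0.0051]
eef_rot: [1.0, -0.015, -0.0, 0.0]
ft_force: [0.2, 0.0, -0.4]
width: 0.0868
grip_force: 0.0
```

step_arm --pt "0 0 0" --pt "0 0 0" --pt "0 0 0" --pt "0 0 0" --pt "0 0 0" --pt "0 0 0" --turn '[0,0,0,0,0,0]' --grip 1 --newtons 15

```text
time: 3.65
ee_pos: [0.5984, -0.1288, 0.0057]
eef_rot: [1.0, -0.015, 0.0, 0.0]
ft_force: [-1.4, 0.9, 5.5]
width: 0.0658
grip_force: 15.0
```

step_arm --pt "0 0 0.4" --pt "0 0 1" --pt "0 0 1" --pt "0 0 1" --pt "0 0 1" --pt "-0.17 0.98 0.6" --pt "-0.17 0.98 0" --pt "-0.17 0.98 0" --pt "-0.17 0.98 0" --pt "-0.17 0.98 0" --pt "-0.17 0.98 0" --pt "-0.17 0.98 0" --turn '[0,0,0,0,0,0.7,0.7,0.7,0.7,0.7,0.7,0.7]'

```text
time: 4.85
ee_pos: [0.5679, 0.0435, 0.1305]
eef_rot: [0.961, 0.277, -0.0, 0.0]
ft_force: [0.4, -0.0, -0.8]
width: 0.0658
grip_force: 15.0
```

step_arm --pt "-0.17 0.98 0" --pt "-0.17 0.98 0" --pt "-0.17 0.98 0" --pt "-0.17 0.98 0" --pt "-0.17 0.98 0" --pt "-0.17 0.98 0" --pt "-0.17 0.98 0" --pt "-0.17 0.98 0" --pt "-0.18 0.98 0" --pt "-0.18 0.98 0" --pt "0 0 0" --pt "0 0 0" --turn '[0.7,0.7,0.7,0.7,0.7,0.7,0.7,0.7,0.7,0.1,0,0]'

```text
time: 6.05
ee_pos: [0.5251, 0.2877, 0.1302]
eef_rot: [0.788, 0.616, -0.0, 0.0]
ft_force: [0.3, -0.9, -0.6]
width: 0.0662
grip_force: 15.0
```

```bash
cat >> h.py <<'E'
def st():
    s=read_state();q=s['eef_rot'];print(s['time'],np.round(s['ee_pos'],4),'closing',round(2*np.degrees(np.arctan2(q[1],q[0]))-90,1),'w',s['width'],'j7',s['joint_positions'][6]);return s
E
python3 - <<'E'
from h import *
st();c=grab('wrist','w2.png')
W=cloud(c)
c0=np.array([.5256,.2877]);a=np.deg2rad(-14)
R=np.array([[np.cos(a),-np.sin(a)],[np.sin(a),np.cos(a)]])
L=(W[...,:2]-c0)@R;m=(W[...,2]>.031)&(W[...,2]<.042)
for y0 in(-84,0,84):
  T=L[m&(abs(L[...,1]-y0/1000)<.03)]*1000
  h,e=np.histogram(T[:,0],np.arange(-98,99,2));print(y0,[(int(k),int(n)) for k,n in zip(e,h) if n>30])
T=L[m&(abs(L[...,0])<.06)]*1000
h,e=np.histogram(T[:,1],np.arange(-140,141,2));print('y',[(int(k),int(n)) for k,n in zip(e,h) if n>60])
E
```

```text
6.05 [0.5251 0.2877 0.1302] closing -14.0 w 0.06619556404618133 j7 -1.051460686519136
-84 [(-64, 50), (66, 32)]
0 [(-68, 80), (-66, 114), (-64, 131), (66, 147), (68, 138), (70, 42)]
84 [(-88, 52), (-86, 171), (-84, 278), (84, 202), (86, 178), (88, 130)]
y [(38, 270), (40, 273), (42, 137), (46, 275), (48, 284), (50, 141), (126, 572), (128, 423)]
```

View pics/w2.png

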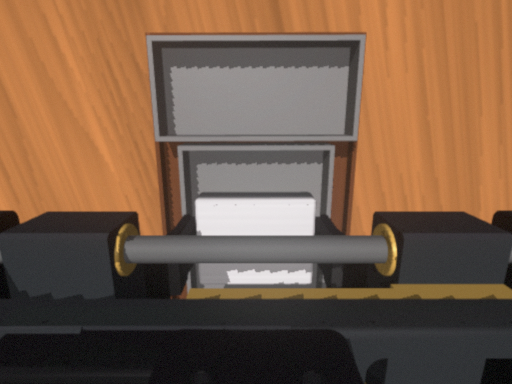

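step_arm --pt "0.06 0 -0.6" --pt "0 0 -1" --pt "0 0 -1" --pt "0 0 -0.8" --pt "0 0 -0.6" --pt "0 0 -0.3" --pt "0 0 -0.2" --pt "0 0 -0.06" --pt "0 0 0" --pt "0 0 0" --turn '[0,0,0,0,0,0,0,0,0,0]'

```text
time: 7.1
ee_pos: [0.5272, 0.2879, 0.0168]
eef_rot: [0.788, 0.616, 0.001, 0.0]
ft_force: [0.8, -0.1, -0.2]
width: 0.0658
grip_force: 15.0
```

step_arm --pt "0 0 -0.05" --pt "0 0 0" --turn '[0,0]'

```text
time: 7.3
ee_pos: [0.5273, 0.2879, 0.0157]
eef_rot: [0.788, 0.616, 0.001, 0.0]
ft_force: [-0.2, -0.8, 4.4]
width: 0.066
grip_force: 15.0
```

step_arm --pt "0 0 0" --pt "0 0 0" --pt "0 0 0" --pt "0 0 0.5" --pt "0 0 1" --pt "0 0 1" --pt "0 0 1" --pt "0 0 1" --pt "0.1 -1 1" --pt "0.1 -1 0.5" --pt "0.1 -1 0" --pt "0.1 -1 0" --turn '[0,0,0,0,0,0,0,0,-0.5,-0.5,-0.5,-0.5]' --grip 0.1

```text
time: 8.5
ee_pos: [0.537, 0.187, 0.1664]
eef_rot: [0.857, 0.516, 0.001, 0.0]
ft_force: [-0.1, 0.3, -0.1]
width: 0.0784
grip_force: 0.0
```

step_arm --pt "0.1 -1 0" --pt "0.1 -1 0" --pt "0.1 -1 0" --pt "0.1 -1 0" --pt "0.1 -1 0" --pt "0.1 -1 0" --pt "0.1 -1 0" --pt "0.1 -1 0" --pt "0.1 -1 0" --pt "0.1 -1 0" --pt "0.1 -1 0" --pt "0.1 -1 0" --turn '[-0.5,-0.5,-0.5,-0.5,-0.5,-0.5,-0.5,-0.5,-0.5,-0.5,-0.5,-0.5]' --grip 0.4

```text
time: 9.7
ee_pos: [0.5669, -0.1144, 0.1648]
eef_rot: [0.984, 0.18, -0.0, 0.0]
ft_force: [-0.4, -0.3, -0.3]
width: 0.0523
grip_force: 0.0
```

step_arm --pt "0.1 -1 0" --pt "0.1 -1 0" --pt "0.1 -1 0" --pt "0.1 -1 0" --pt "0.1 -1 0" --pt "0.1 -1 0" --pt "0 0 0" --pt "0 0 0" --turn '[-0.5,-0.5,-0.5,-0.5,-0.5,-0.1,0,0]'

```text
time: 10.5
ee_pos: [0.5817, -0.2632, 0.1645]
eef_rot: [1.0, 0.026, -0.0, -0.0]
ft_force: [-0.8, -0.2, -0.1]
width: 0.0522
grip_force: 0.0
```

```bash
python3 - <<'E'
from h import *
s=st();c=grab('wrist');W=cloud(c);p=np.array([.585,-.265])
m=(W[...,2]>.006)&(W[...,2]<.05)&(abs(W[...,:2]-p).max(-1)<.05)
print(cv2.minAreaRect((W[m][:,:2]*1000).astype(np.float32)),np.percentile(W[m][:,2],95))
k=m&(W[...,2]>.033)&(W[...,2]<.045);print(cv2.minEnclosingCircle((W[k][:,:2]*1000).astype(np.float32)),k.sum())
c=grab('side');W=cloud(c);p=np.array([.527,.288]);m=(W[...,2]>.025)&(W[...,2]<.031)&(abs(W[...,:2]-p).max(-1)<.045)
print('tin',cv2.minAreaRect((W[m][:,:2]*1000).astype(np.float32)),np.median(W[m][:,2]))
E
```

```text
10.5 [ 0.5817 -0.2632  0.1645] closing -87.0 w 0.05221559420764964 j7 -1.2624065640813484
((585.7447509765625, -265.3771057128906), (44.555625915527344, 55.06825256347656), 2.1103644371032715) 0.04074942189192279
((586.0206909179688, -264.9124755859375), 12.902814865112305) 496
tin ((527.6868286132812, 284.9040222167969), (91.02029418945312, 77.78373718261719), 80.92201232910156) 0.02727664380422057
```

step_arm --pt "0.17 -0.07 -1" --pt "0 0 -1" --pt "0 0 -1" --pt "0 0 -1" --pt "0 0 -0.8" --pt "0 0 -0.6" --pt "0 0 -0.37" --pt "0 0 0" --pt "0 0 0" --turn '[0,0,0,0,0,0,0,0,0]'

```text
time: 11.5
ee_pos: [0.5866, -0.2641, 0.0214]
eef_rot: [1.0, 0.027, 0.0, 0.0]
ft_force: [-0.2, -0.7, -0.1]
width: 0.0524
grip_force: 0.0
```

step_arm --pt "0 0 0" --pt "0 0 0" --pt "0 0 0" --pt "0 0 0" --pt "0 0 0" --pt "0 0 0" --turn '[0,0,0,0,0,0]' --grip 1 --newtons 15

```text
time: 12.1
ee_pos: [0.5861, -0.2642, 0.0208]
eef_rot: [1.0, 0.027, 0.0, 0.0]
ft_force: [-0.0, 1.0, 1.8]
width: 0.0255
grip_force: 15.0
```

step_arm --pt "0 0 0.5" --pt "0 0 1" --pt "0 0 1" --pt "0 0 1" --pt "0 0 1" --pt "-0.1 0.96 0.5" --pt "-0.1 0.96 0" --pt "-0.1 0.96 0" --pt "-0.1 0.96 0" --pt "-0.1 0.96 0" --pt "-0.1 0.96 0" --pt "-0.1 0.96 0" --turn '[0,0,0,0,0,0.5,0.5,0.5,0.5,0.5,0.5,0.5]'

```text
time: 13.3
ee_pos: [0.5682, -0.0941, 0.1455]
eef_rot: [0.971, 0.237, -0.0, -0.0]
ft_force: [0.2, 1.1, -0.7]
width: 0.0256
grip_force: 15.0
```

step_arm --pt "-0.1 0.96 0" --pt "-0.1 0.96 0" --pt "-0.1 0.96 0" --pt "-0.1 0.96 0" --pt "-0.1 0.96 0" --pt "-0.1 0.96 0" --pt "-0.1 0.96 0" --pt "-0.1 0.96 0" --pt "-0.1 0.96 0" --pt "-0.1 0.96 0" --pt "-0.1 0.96 0" --pt "-0.1 0.96 0" --turn '[0.5,0.5,0.5,0.5,0.5,0.5,0.5,0.5,0.5,0.5,0.5,0.5]'

```text
time: 14.5
ee_pos: [0.5382, 0.1939, 0.1456]
eef_rot: [0.826, 0.564, 0.0, -0.0]
ft_force: [0.1, -0.1, -0.4]
width: 0.0255
grip_force: 15.0
```

step_arm --pt "-0.1 0.96 0" --pt "-0.1 0.96 0" --pt "-0.1 0.96 0" --pt "-0.06 0.96 0" --pt "0 0 0" --pt "0 0 0" --turn '[0.5,0.5,0.1,0,0,0]'

```text
time: 15.1
ee_pos: [0.5291, 0.289, 0.1453]
eef_rot: [0.787, 0.617, -0.0, -0.0]
ft_force: [1.0, -0.4, -0.6]
width: 0.0255
grip_force: 15.0
```

```bash
python3 - <<'E'
from h import *
s=st();c=grab('wrist');d=grab('side')
im=cv2.resize(d['image'][70:190,170:300],None,fx=3.2,fy=3.2,interpolation=2)
cv2.imwrite('pics/f.png',np.hstack([cv2.resize(c['image'],(384,384)),cv2.resize(im,(416,384))])[:,:,::-1])
E
```

```text
15.1 [0.5291 0.289  0.1453] closing -13.8 w 0.025509110053383917 j7 -1.0422294579171532
```

View pics/f.png

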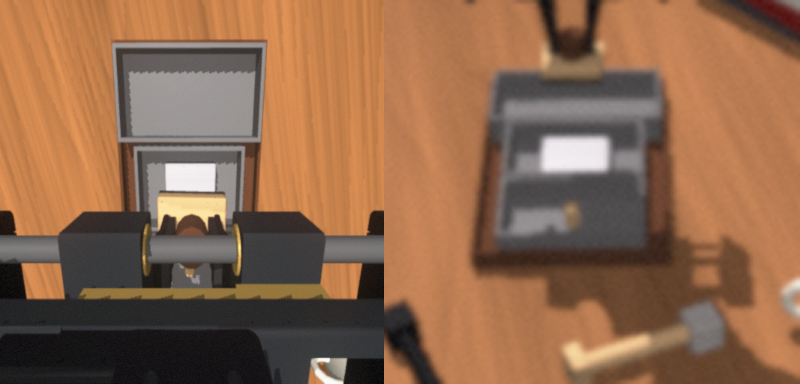

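The block hangs level (left pane, about (190,210)) and the tin lies flat in the middle bin (right pane, (575,155)). Lowering the block.

step_arm --pt "-0.07 -0.04 -0.6" --pt "0 0 -1" --pt "0 0 -0.9" --pt "0 0 -0.6" --pt "0 0 -0.4" --pt "0 0 -0.2" --pt "0 0 -0.1" --pt "0 0 -0.04" --pt "0 0 0" --pt "0 0 0" --turn '[0,0,0,0,0,0,0,0,0,0]'

```text
time: 16.2
ee_pos: [0.5281, 0.2871, 0.0501]
eef_rot: [0.788, 0.616, 0.0, 0.0]
ft_force: [-0.5, -0.8, -0.5]
width: 0.0251
grip_force: 15.0
```

step_arm --pt "0 0 -0.05" --pt "0 0 0" --turn '[0,0]'

```text
time: 16.4
ee_pos: [0.5281, 0.2871, 0.0488]
eef_rot: [0.788, 0.616, 0.0, 0.0]
ft_force: [-0.4, 0.5, 2.9]
width: 0.0252
grip_force: 15.0
```

step_arm --pt "0 0 0" --pt "0 0 0" --pt "0 0 0" --pt "0 0 0.5" --pt "0 0 1" --pt "0 0 1" --pt "0 0 1" --pt "0 0 1" --pt "-0.16 -1 0" --pt "-0.16 -1 0" --pt "-0.16 -1 0" --pt "-0.16 -1 0" --turn '[0,0,0,0,0,0,0,0,0,0,0,0]' --grip 0.45

```text
time: 17.6
ee_pos: [0.5116, 0.1862, 0.1618]
eef_rot: [0.788, 0.616, 0.0, 0.0]
ft_force: [0.2, -0.9, -0.5]
width: 0.0477
grip_force: 0.0
```

step_arm --pt "-0.16 -1 0" --pt "-0.16 -1 0" --pt "-0.16 -1 0" --pt "-0.16 -1 0" --pt "-0.16 -1 0" --pt "-0.16 -1 0" --pt "-0.16 -1 0" --pt "-0.16 -1 0" --pt "-0.16 -1 0" --pt "-0.16 -1 0" --pt "-0.16 -1 0" --pt "-0.16 -1 0" --turn '[0,0,0,0,0,0,0,0,0,0,0,0]' --grip 0

```text
time: 18.8
ee_pos: [0.4637, -0.1138, 0.1618]
eef_rot: [0.788, 0.616, 0.0, 0.0]
ft_force: [0.3, 0.0, -0.1]
width: 0.0872
grip_force: 0.0
```

step_arm --pt "-0.16 -1 0" --pt "-0.16 -1 0" --pt "-0.16 -1 0" --pt "-0.16 -1 0" --pt "-0.16 -1 0" --pt "-0.1 -0.6 0" --pt "0 0 0" --pt "0 0 0" --turn '[0,0,0,0,0,0,0,0]'

```text
time: 19.6
ee_pos: [0.4416, -0.2521, 0.1611]
eef_rot: [0.788, 0.616, 0.0, -0.0]
ft_force: [0.2, 0.2, -0.1]
width: 0.0872
grip_force: 0.0
```

```bash
python3 - <<'E'
from h import *
s=st();c=grab('wrist');W=cloud(c);p=np.array([.442,-.251])
m=(W[...,2]>.006)&(W[...,2]<.05)&(abs(W[...,:2]-p).max(-1)<.05)
print(cv2.minEnclosingCircle((W[m][:,:2]*1000).astype(np.float32)),np.percentile(W[m][:,2],95))
c=grab('side');W=cloud(c);p=np.array([.527,.288])
k=(W[...,2]>.062)&(W[...,2]<.073)&(abs(W[...,:2]-p).max(-1)<.06);print('knob',cv2.minEnclosingCircle((W[k][:,:2]*1000).astype(np.float32)),k.sum())
E
```

```text
19.6 [ 0.4416 -0.2521  0.1611] closing -14.0 w 0.08722758902091551 j7 0.12809727834020562
((442.97723388671875, -249.7115936279297), 29.90314483642578) 0.023401584684746488
knob ((0.0, 0.0), 0.0) 0
```

step_arm --pt "0.06 0.1 -1" --pt "0 0 -1" --pt "0 0 -1" --pt "0 0 -1" --pt "0 0 -1" --pt "0 0 -0.7" --pt "0 0 -0.4" --pt "0 0 -0.14" --pt "0 0 0" --turn '[0,0,0,0,0,0,0,0,0]'

```text
time: 20.6
ee_pos: [0.4431, -0.2502, 0.0051]
eef_rot: [0.788, 0.616, 0.0, 0.0]
ft_force: [0.7, -0.3, -0.1]
width: 0.0866
grip_force: 0.0
```

step_arm --pt "0 0 0" --pt "0 0 0" --pt "0 0 0" --pt "0 0 0" --pt "0 0 0" --pt "0 0 0" --turn '[0,0,0,0,0,0]' --grip 1 --newtons 15

```text
time: 21.2
ee_pos: [0.4428, -0.2507, 0.0051]
eef_rot: [0.788, 0.616, 0.0, 0.0]
ft_force: [-0.3, -0.3, 4.7]
width: 0.06
grip_force: 15.0
```

step_arm --pt "0 0 0.5" --pt "0 0 1" --pt "0 0 1" --pt "0 0 1" --pt "0 0 1" --pt "0.14 1 0.5" --pt "0.14 1 0" --pt "0.14 1 0" --pt "0.14 1 0" --pt "0.14 1 0" --pt "0.14 1 0" --pt "0.14 1 0" --turn '[0,0,0,0,0,0,0,0,0,0,0,0]'

```text
time: 22.4
ee_pos: [0.4673, -0.0745, 0.1306]
eef_rot: [0.788, 0.616, 0.0, 0.0]
ft_force: [0.1, -0.1, -0.7]
width: 0.0601
grip_force: 15.0
```

step_arm --pt "0.14 1 0" --pt "0.14 1 0" --pt "0.14 1 0" --pt "0.14 1 0" --pt "0.14 1 0" --pt "0.14 1 0" --pt "0.14 1 0" --pt "0.14 1 0" --pt "0.14 1 0" --pt "0.12 1 0" --pt "0.1 1 0" --pt "0 0.2 0" --turn '[0,0,0,0,0,0,0,0,0,0,0,0]'

```text
time: 23.6
ee_pos: [0.5037, 0.2077, 0.1306]
eef_rot: [0.787, 0.617, 0.001, -0.001]
ft_force: [-0.4, -0.3, -0.9]
width: 0.0603
grip_force: 15.0
```

step_arm --pt "0 0 0" --pt "0 0 0" --turn '[0,0]'

```text
time: 23.8
ee_pos: [0.5044, 0.2033, 0.13]
eef_rot: [0.788, 0.615, -0.0, 0.0]
ft_force: [-0.6, -0.3, -0.4]
width: 0.0599
grip_force: 15.0
```

```bash
python3 - <<'E'
from h import *
s=st();c=grab('wrist');d=grab('side');W=cloud(d)
L=W[...,:2]-np.array([.5052,.2036]);k=(np.hypot(L[...,0],L[...,1])<.02)&(W[...,2]>.027)&(W[...,2]<.05)
print('spindle',W[k].mean(0) if k.any() else 0,k.sum())
W=cloud(c);p=np.array([.527,.288]);k=(W[...,2]>.06)&(W[...,2]<.075)&(abs(W[...,:2]-p).max(-1)<.04);print('knob',cv2.minEnclosingCircle((W[k][:,:2]*1000).astype(np.float32)),k.sum())
im=cv2.resize(d['image'][70:190,170:300],None,fx=3.2,fy=3.2,interpolation=2)
cv2.imwrite('pics/g.png',np.hstack([cv2.resize(c['image'],(384,384)),cv2.resize(im,(416,384))])[:,:,::-1])
E
```

```text
23.8 [0.5044 0.2033 0.13  ] closing -14.0 w 0.059871197441038554 j7 -0.8973859766874803
spindle [0.50533913 0.19944673 0.03229537] 16
knob ((529.2311401367188, 285.0129699707031), 12.844036102294922) 982
```

View pics/g.png

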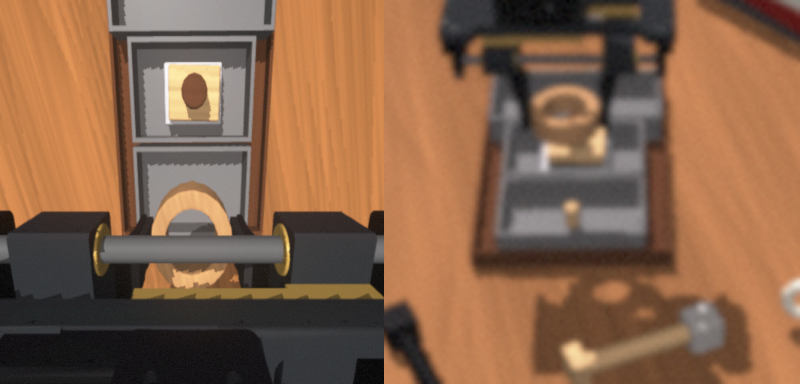

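The block stands on the middle of the tin lid (left pane, (193,92)) and the roll hangs level above the spindle (right pane, (572,212)). Lowering.

step_arm --pt "0.04 0 -0.6" --pt "0 0 -1" --pt "0 0 -1" --pt "0 0 -0.7" --pt "0 0 -0.5" --pt "0 0 -0.4" --pt "0 0 -0.25" --pt "0 0 -0.1" --pt "0 0 -0.05" --pt "0 0 0" --pt "0 0 0" --turn '[0,0,0,0,0,0,0,0,0,0,0]'

```text
time: 25.0
ee_pos: [0.5057, 0.2046, 0.0153]
eef_rot: [0.788, 0.616, 0.0, 0.0]
ft_force: [-0.5, 0.6, -1.2]
width: 0.0605
grip_force: 15.0
```

step_arm --pt "0 0 0" --pt "0 0 0" --pt "0 0 0" --pt "0 0 0.5" --pt "0 0 1" --pt "0 0 1" --pt "0 0 1" --pt "0 0 1" --pt "0 0 1" --pt "0.2 -0.75 0.5" --pt "0.2 -0.75 0" --pt "0.2 -0.75 0" --turn '[0,0,0,0,0,0,0,0,0,0.9,0.9,0.9]' --grip 0.14

```text
time: 26.2
ee_pos: [0.5207, 0.1478, 0.1664]
eef_rot: [0.677, 0.736, 0.001, 0.001]
ft_force: [-0.0, -0.3, -0.4]
width: 0.0749
grip_force: 0.0
```

step_arm --pt "0.2 -0.75 0" --pt "0.2 -0.75 0" --pt "0.2 -0.75 0" --pt "0.2 -0.75 0" --pt "0.2 -0.75 0" --pt "0.2 -0.75 0" --pt "0 -0.2 0" --pt "0 0 0" --pt "0 0 0" --pt "0 0 0" --pt "0 0 0" --pt "0 0 0" --turn '[0.9,0.9,0.9,0.9,0.9,0.9,0.9,0.9,0.9,0.9,0.9,0.9]' --grip 0.4

```text
time: 27.4
ee_pos: [0.5503, 0.0308, 0.1658]
eef_rot: [0.095, 0.995, -0.0, 0.0]
ft_force: [0.4, -0.2, 0.4]
width: 0.0526
grip_force: 0.0
```

step_arm --pt "0 0 0" --pt "0 0 0" --pt "0 0 0" --pt "0 0 0" --pt "0 0 0" --turn '[0.9,0.9,0.9,0.2,0]'

```text
time: 27.9
ee_pos: [0.5503, 0.0307, 0.1653]
eef_rot: [-0.075, 0.997, 0.0, 0.0]
ft_force: [1.2, -0.4, -0.4]
width: 0.0523
grip_force: 0.0
```

```bash
python3 - <<'E'
from h import *
s=st();c=grab('wrist');d=grab('side');W=cloud(c);p=np.array([.531,.028])
m=(W[...,2]>.006)&(W[...,2]<.05)&(abs(W[...,:2]-p).max(-1)<.09)
P=W[m];r=cv2.minAreaRect((P[:,:2]*1000).astype(np.float32));print(r)
for r0 in (P[P[:,2]>.027],P[(P[:,2]>.018)&(P[:,2]<.025)]):print(len(r0),r0.mean(0),r0.min(0),r0.max(0))
im=cv2.resize(d['image'][70:190,170:300],None,fx=3.2,fy=3.2,interpolation=2)
cv2.imwrite('pics/i.png',np.hstack([cv2.resize(c['image'],(384,384)),cv2.resize(im,(416,384))])[:,:,::-1])
E
```

```text
27.9 [0.5503 0.0307 0.1653] closing 98.7 w 0.05231946391024065 j7 1.334521249276209
((530.933837890625, 28.047046661376953), (139.53372192382812, 29.819129943847656), 8.487848281860352)
1229 [0.53881147 0.02910462 0.03023288] [0.46017731 0.00331807 0.02706978] [0.60164818 0.05263897 0.03260444]
1404 [0.52214192 0.02670687 0.02257525] [0.47509762 0.01186084 0.01802023] [0.57322753 0.04851923 0.02499856]
```

View pics/i.png

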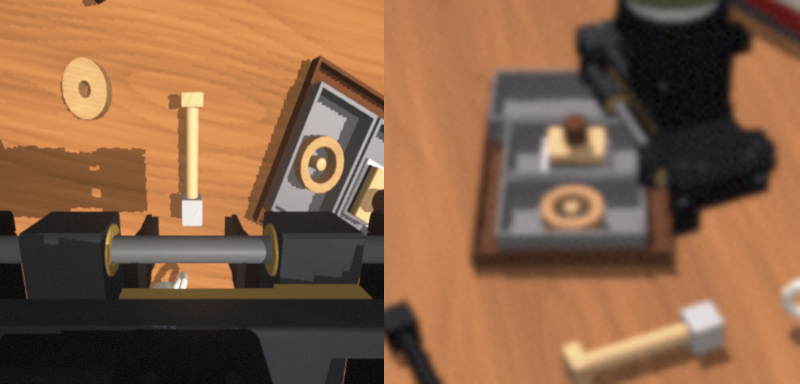

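The roll sits over the spindle and the block on the tin (right pane, (572,205) and (575,145)). The gripper straddles the hand-stamp axis. Descending to grip near its balance point.

step_arm --pt "0.02 0 -1" --pt "0 0 -1" --pt "0 0 -1" --pt "0 0 -1" --pt "0 0 -1" --pt "0 0 -0.8" --pt "0 0 -0.5" --pt "0 0 -0.18" --pt "0 0 0" --turn '[0,0,0,0,0,0,0,0,0]'

```text
time: 28.9
ee_pos: [0.5508, 0.0307, 0.0029]
eef_rot: [-0.076, 0.997, 0.0, -0.0]
ft_force: [0.2, 0.1, 0.1]
width: 0.0522
grip_force: 0.0
```

step_arm --pt "0 0 0" --pt "0 0 0" --pt "0 0 0" --pt "0 0 0" --pt "0 0 0" --pt "0 0 0" --turn '[0,0,0,0,0,0]' --grip 1 --newtons 35

```text
time: 29.5
ee_pos: [0.5509, 0.0306, 0.003]
eef_rot: [-0.076, 0.997, 0.0, 0.0]
ft_force: [-0.5, -0.6, 1.8]
width: 0.0169
grip_force: 35.0
```

step_arm --pt "0 0 0.2" --pt "0 0 0.3" --pt "0 0 0.3" --pt "0 0 0" --turn '[0,0,0,0]'

```text
time: 29.9
ee_pos: [0.5516, 0.0308, 0.0242]
eef_rot: [-0.076, 0.997, -0.0, 0.001]
ft_force: [0.7, 0.1, -1.5]
width: 0.0168
grip_force: 35.0
```

```bash
python3 - <<'E'
from h import *
s=st();d=grab('side');W=cloud(d);p=np.array([.531,.028])
m=(W[...,2]>.006)&(W[...,2]<.07)
for q in((.474,.019),(.591,.037)):
  k=m&(np.hypot(W[...,0]-q[0],W[...,1]-q[1])<.014);print(q,np.percentile(W[k][:,2],[5,50,95]),k.sum())
print(s['torque'],s['ft_force'])
E
```

```text
29.9 [0.5516 0.0308 0.0242] closing 98.8 w 0.016806933723357145 j7 1.216902873884713
(0.474, 0.019) [0.02814168 0.04786919 0.05082398] 71Traceback (most recent call last):
  File "<stdin>", line 5, in <module>
    return _quantile_unchecked(
        a, q, axis, out, overwrite_input, method, keepdims, weights)
    return _ureduce(a,
                    func=_quantile_ureduce_func,
    ...<5 lines>...
                    overwrite_input=overwrite_input,
                    method=method)
    r = func(a, **kwargs)
    result = _quantile(arr,
                       quantiles=q,
    ...<2 lines>...
                       out=out,
                       weights=wgt)
    slices_having_nans = np.isnan(arr[-1, ...])
                                  ~~~^^^^^^^^^
IndexError: index -1 is out of bounds for axis 0 with size 0
```

The butt has risen by exactly the lift, so the stamp is level.

step_arm --pt "0 0 0.4" --pt "0 0 0.7" --pt "0 0 0.9" --pt "0 0 0.9" --pt "0 0 0.9" --pt "0 0 0.6" --pt "0 0 0.4" --pt "0.04 0.4 0" --pt "0.04 0.8 0" --pt "0.04 0.9 0" --pt "0.04 0.9 0" --pt "0.04 0.9 0" --turn '[0,0,0,0,0,0,0,-0.3,-0.3,-0.3,-0.3,-0.3]'

```text
time: 31.15
ee_pos: [0.5555, 0.1289, 0.1427]
eef_rot: [0.014, 1.0, -0.0, -0.0]
ft_force: [0.0, -0.6, -2.5]
width: 0.017
grip_force: 35.0
```

step_arm --pt "0.04 0.9 0" --pt "0.04 0.9 0" --pt "0.04 0.9 0" --pt "0.04 0.9 0" --pt "0.04 0.9 0" --pt "0.04 0.9 0" --pt "0.04 0.9 0" --pt "0.04 0.9 0" --pt "0.04 0.9 0" --pt "0.03 0.9 0" --pt "0 0.6 0" --pt "0 0 0" --turn '[-0.3,-0.3,-0.3,-0.3,-0.3,-0.3,0,0,0,0,0,0]'

```text
time: 32.35
ee_pos: [0.564, 0.3706, 0.1424]
eef_rot: [0.12, 0.993, 0.0, -0.001]
ft_force: [-0.5, 1.5, -2.0]
width: 0.0167
grip_force: 35.0
```

step_arm --pt "0 0 0" --pt "0 0 0" --turn '[0,0]'

```text
time: 32.55
ee_pos: [0.566, 0.3667, 0.1426]
eef_rot: [0.122, 0.993, -0.0, -0.0]
ft_force: [0.3, 0.0, -0.7]
width: 0.0172
grip_force: 35.0
```

```bash
python3 - <<'E'
from h import *
s=st();c=grab('wrist');d=grab('side')
im=cv2.resize(d['image'][70:190,170:300],None,fx=3.2,fy=3.2,interpolation=2)
cv2.imwrite('pics/j.png',np.hstack([cv2.resize(c['image'],(384,384)),cv2.resize(im,(416,384))])[:,:,::-1])
E
```

```text
32.55 [0.566  0.3667 0.1426] closing 76.0 w 0.017186201100542038 j7 0.37916247581331664
```

View pics/j.png

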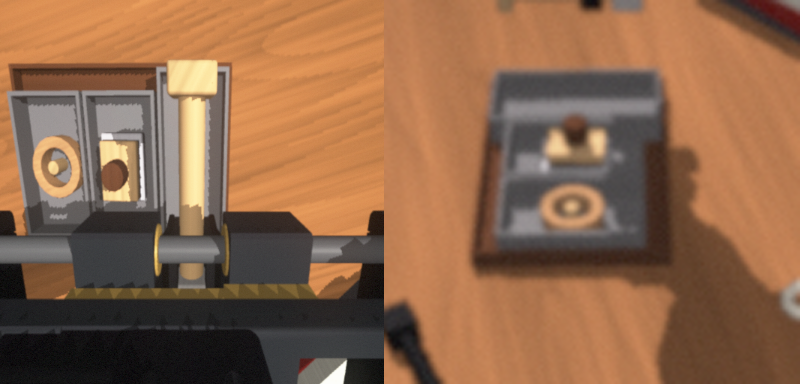

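The stamp is level, centred along the long bin. Lowering.

step_arm --pt "0 0.06 -0.5" --pt "0 0 -0.9" --pt "0 0 -0.9" --pt "0 0 -0.9" --pt "0 0 -0.7" --pt "0 0 -0.5" --pt "0 0 -0.35" --pt "0 0 -0.2" --pt "0 0 -0.1" --pt "0 0 -0.05" --pt "0 0 0" --pt "0 0 0" --turn '[0,0,0,0,0,0,0,0,0,0,0,0]'

```text
time: 33.85
ee_pos: [0.5658, 0.3699, 0.0159]
eef_rot: [0.121, 0.993, 0.0, 0.0]
ft_force: [0.4, 0.1, -1.6]
width: 0.017
grip_force: 35.0
```

step_arm --pt "0 0 -0.06" --pt "0 0 -0.04" --pt "0 0 0" --turn '[0,0,0]'

```text
time: 34.15
ee_pos: [0.5657, 0.3697, 0.0131]
eef_rot: [0.121, 0.993, 0.0, 0.0]
ft_force: [-0.2, -0.5, 0.9]
width: 0.0175
grip_force: 35.0
```

step_arm --pt "0 0 0" --pt "0 0 0" --pt "0 0 0" --pt "0 0 0.4" --pt "0 0 1" --pt "0 0 1" --pt "0 0 1" --pt "0 0 1" --pt "0 0 1" --pt "0 0 1" --pt "0 0 0" --pt "0 0 0" --turn '[0,0,0,0,0,0,0,0,0,0,0,0]' --grip 0.52

```text
time: 35.35
ee_pos: [0.5656, 0.3699, 0.1737]
eef_rot: [0.121, 0.993, 0.0, 0.001]
ft_force: [-0.4, -0.0, -0.0]
width: 0.0418
grip_force: 0.0
```

```bash
python3 - <<'E'
from h import *
s=st();c=grab('wrist');d=grab('scene');e=grab('side')
W=cloud(c);a=np.deg2rad(-14);R=np.array([[np.cos(a),-np.sin(a)],[np.sin(a),np.cos(a)]])
W2=np.concatenate([cloud(x).reshape(-1,3) for x in(c,d,e)])
L=(W2[:,:2]-np.array([.5474,.373]))@R*1000
k=(abs(L[:,0])<78)&(abs(L[:,1])<32)&(W2[:,2]>.018)&(W2[:,2]<.05)
print('stamp local',cv2.minAreaRect(L[k].astype(np.float32)))
for s_ in(-1,1):
  q=k&(L[:,0]*s_>55);print(s_,np.percentile(W2[q][:,2],90),q.sum())
im=cv2.resize(d['image'][185:285,275:410],None,fx=3.2,fy=3.2,interpolation=2)
cv2.imwrite('pics/k.png',np.hstack([cv2.resize(c['image'],(384,384)),cv2.resize(im,(416,384))])[:,:,::-1])
E
```

```text
35.35 [0.5656 0.3699 0.1737] closing 76.1 w 0.04175305310638851 j7 0.38900825966201263
stamp local ((-1.8383560180664062, -0.3900737762451172), (37.535743713378906, 142.16749572753906), 89.73324584960938)
-1 0.041322125702643764 652
1 0.041160795503592355 442
```

View pics/k.png

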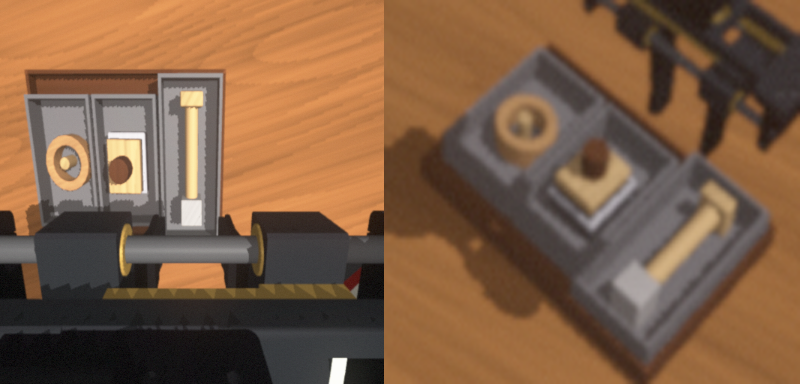

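The stamp is level and centred in the long bin, and all the other items are in place. Handing in.

```bash
python3 -c "
from bench import *
print(close_job())"
```

```text
the job is handed in; nothing more can be done
None
```

The kit is packed and the job is handed in: the last pictures show the hand stamp level in the long bin, the tape roll over the spindle, and the block stamp upright on the ink tin in the other short bin. I never touched the label roll, magnifier or mug; no verdict was returned.

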